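Open the ratchet clamp to the blue setting block

TASK

Open the green bench clamp for the next wheel hub: with the fingertips press the orange release paddle in the sliding jaw well down, and while holding it down push the jaw back along its bar, away from the fixed jaw, until its yellow pointer stands over the blue setting block. Then let the release spring up again so that the jaw locks there, and move clear. Pick nothing up, do not force the jaw while it is locked, and leave the hub, the jar and the wrench where they are.

Things in the scene. Friction and masses are not known exactly. Their poses are not given: they have to be found in the camera images.
- clamp: Bench clamp, screwed down: plywood board 460 x 130 x 16 mm, toothed steel bar along its middle. Origin: on the work surface under the bar's middle. x runs along the bar and points backwards (opening), z up; the scale strip is on the -y side. Fixed green jaw at x = -220 to -193 mm, 121 mm high; green end block at x = 194 to 216 mm, 52 mm high.
- jaw (a joint): Travel of the green sliding jaw along the clamp's +x, in m: 0 = farthest forward (nearest the fixed jaw), 0.20 = fully back. Locked by ratchet teeth of 4 mm pitch, it holds against 40 N either way; with the release down it slides with about 1.5 N of friction and stays where it is left. On locking it shifts up to 2 mm either way into the nearest tooth.
- release (a joint): Travel of the release paddle in m: 0 = up (jaw locked), 0.010 = fully down. A spring pushes it up: about 4.5 N to start, 9 N fully down. The jaw is free only when it is pressed by 5 mm or more; 7 to 10 mm is well down. Let go, it springs up and locks the jaw.
- release_top (a point): Centre of the top face of the orange release paddle, 72 mm (along the bar) x 44 mm, 80 mm above the work surface when up; moves with jaw and paddle. The paddle lies in a pocket 82 mm long, open at both sides, between the green jaw plate in front (14 mm thick, 70 mm wide, top at 121 mm) and the black thumb stop behind.
- thumb_stop (a point): Middle of the upper edge of the forward face of the black thumb stop (14 mm thick, 56 mm wide, top 112 mm above the work surface), 41 mm behind the paddle's centre. A fingertip holding the paddle down can push backwards on this face; friction on the paddle alone may also carry the jaw along.
- pointer (a point): Centre of the tip of the yellow pointer (4 mm wide along the bar, 5 mm thick) that sticks out from the -y side of the sliding jaw, 62 mm from the bar's centre line and 54.5 mm above the work surface. Along the bar it is level with the paddle's centre. It passes 6 mm over the blue block.
- block_top (a point): Centre of the top of the blue setting block on the scale strip, 24 mm long along the bar, 16 mm wide, top 46 mm above the work surface; axes as the clamp's. It is fixed, at a different place on the strip each time, 40 to 180 mm behind the pointer's start.
- hub_mid (a point): Middle of a loose black wheel hub standing on end, 54 mm across, 84 mm high. Leave alone.
- jar_mid (a point): Middle of a loose clear jar with a red cap, 52 mm across, 70 mm high. Leave alone.
- wrench: Loose steel wrench 160 mm long lying on the bench beside the clamp; its length is its x axis. Leave alone.
There are look-alikes about, which are no part of the job. Of the things like the part that bears jar_mid, leave any that is purple; of the rest the smaller one is meant.

How it is judged:
On the way, in this order (a step that is already met when the one before it is completed fails the run):
1. the release is pressed well down (over 6 mm) before the jaw has moved 15 mm (value of joint release above 0.006 m and distance of pointer from where it was at the start of the episode below 0.015 m), for 0.1 s.
2. the jaw is pushed back 20 mm or more with the release still down (distance of pointer from where it was at the start of the episode above 0.02 m and value of joint release above 0.004 m), for 0.05 s.
At the end, for the whole second after the job is handed in: The pointer's centre is over the blue block (within 12 mm of its middle along the bar), the release is up (under 1.5 mm), the jaw is at rest, and hub, jar and wrench are within 15 mm of where they were, hub and jar upright (x of pointer in the frame of block_top between -0.012 and 0.012 m and value of joint release below 0.0015 m and velocity of joint jaw between -0.005 and 0.005 m/s and distance of each of hub_mid, jar_mid, wrench from where it was at the start of the episode below 0.015 m and angle between each of hub_mid, jar_mid's own z axis and vertical below 0.2 rad); the robot touches nothing.
It fails at once if the hub is moved more than 15 mm or lifted (distance of hub_mid from where it was at the start of the episode above 0.015 m).
It fails at once if the jar is moved more than 15 mm or lifted (distance of jar_mid from where it was at the start of the episode above 0.015 m).
It fails at once if the wrench is moved more than 15 mm or lifted (distance of wrench from where it was at the start of the episode above 0.015 m).
It fails at once if the clamp is forced with over 40 N while its release is not held down (value of joint release below 0.0045 m and contact force between the fingers and clamp above 40 N).
It also fails if it takes over 38 s, if anything falls off the work surface, if the arm or the gripper's body presses on something with over 40 N, if the wrist force passes 120 N, or if a joint passes its speed limit or range.

ROBOT

A 7-joint arm with a two-finger parallel gripper is mounted at the origin on the work surface. World frame = base frame: x ahead of the robot, y to its left, z up, the work surface at z = 0. Lengths are in m, angles in rad, forces in N, time in s.
With the tool pointing down it reaches from about 0.35 to 0.9 m from the base axis. Payload 8.1 kg.
Tool frame: the origin (TCP) lies between the finger pads; the fingertips stand 22 mm ahead of it and the grasp point (between the pads) lies 3 mm ahead of it; z points along the fingers, x is the direction in which the jaws open and shut, and the axes are right-handed (so a half turn about z gives the same grasp; the last joint's range is limited). The gripper opens to 92 mm and grips with 3 to 60 N. Pads are 19 mm wide; open, the fingers measure 130 mm over their backs; the gripper's body (75 mm by 190 mm) begins 47 mm behind the grasp point.
Start: joints at [-1.227, 0.434, 0.025, 1.573, -0.012, 1.134, -0.075], TCP at [0.27, 0.564, 0.249] pointing down, gripper open.
Joint ranges: [-2.62, 2.62], [-0.44, 2.09], [-1.27, 1.32], [0.08, 2.57], [-1.32, 4.46], [0.12, 2], [-2.74, 2.74]. Speed limits (rad/s): [2.22, 2.22, 3.01, 3.01, 3.14, 3.14, 3.14].

INTERFACE

Orientations are given as a rotation vector (axis times angle).
In Python, from cell import arm, vision, order gives the robot as it stands.
- The arm moves only by the tool apply_moves, never from a script. Its argument "commands" is a list of rows, each a list of 6 numbers: the shift along the tool's x, y, z in cm, then the turn, a rotation vector about the tool's x, y, z in rad. A call has 1 to 5 rows; each row shifts and turns the commanded pose from where the row before left it, along the tool's axes as they then stand; what a row does not reach is not made up. A row lasts 1/10 s, in which the tool goes at most 50 mm and 8.59 degrees, less where a joint would pass 70% of its speed; a pose out of reach is approached as far as the arm can. A call with a gripper value outside its range is refused whole. "claw" is the closure, from -1 (fully open) to 1 (shut), so that 0 is half open, set as the call begins (left out, the last holds). The fingers move at their own pace and stop on an object; "newtons" is the grip in N (left out, the last holds). Time passes only in rows, so rows that do not move let the fingers close. It gives the time, the measured TCP pose, the force and the opening at its end, in the units of the state.
- arm.observe(): the state, without advancing time (a new reading comes with each control period).
- vision.get_image(name): name is "side" or "top" or "wrist"; returns (picture, depth): 420x560x3 uint8, red, green, blue; 420x560 float32, m along the optical axis (not along the pixel's ray), 0 where there is no reading.
- vision.get_calibration(name): a dict with "K" (3x3 intrinsics, pixels), "D" ([k1, k2, p1, p2, k3] as OpenCV has them; the pictures are not rectified), "R" (3x3) and "t" (3): a world point X has camera coordinates R X + t. Camera axes: x right, y down, z forward; pixel columns grow to the right and rows downward; lengths in m; the calibration is good to about 2 mm. A picture is of the moment at which its call begins: read the wrist's pose just before it. get_calibration takes no time and is no camera call; for the wrist camera it gives the pose at the moment of the call.
- order.sign_off(): hands the job in, once; it reports no verdict.
The state is a dict: "clock": time; "joints": joint angles; "dq": joint speeds; "joint_efforts": joint torques, N m; "position": TCP position; "ee_rot": TCP orientation; "force": force on the tool from outside, world axes, zero at the start; "ft_torque": the same for the moment, N m; "width": opening from 0.0 (shut) to 1.0 (fully open).
Only numpy, scipy, OpenCV 4.12 (cv2) and the standard library are available. Lean on these libraries where they do the work, as an engineer would, in place of code of your own. Each camera call takes 0.05 s, during which the arm holds its last target.

## Working session

There is one attempt and no reset: what is moved stays moved. The work goes in short steps, Python scripts to look and compute and a tool call to move; the robot and the scene stay as the last step left them, time stands still between calls to the robot, and variables do not carry over. Pictures are saved under pics/ and viewed, and the job is handed in when it is done.

Besides the shell and the picture viewer there is one more tool, called as name([rows], argument=value, ...), one row to a line, values as JSON. apply_moves: Moves the arm, as the interface text tells. Its arguments: {"type":"object","properties":{"commands":{"type":"array","items":{"type":"array","items":{"type":"number"}}},"claw":{"type":"number"},"newtons":{"type":"number"}},"required":["commands"]}

```bash
ls; mkdir -p pics; python3 - <<'E'
from cell import arm, vision
import cv2,numpy as np
print(arm.observe())
for n in ["side","top"]:
    p,d=vision.get_image(n); cv2.imwrite(f"pics/{n}0.png",p[:,:,::-1]); np.savez(f"{n}0.npz",p=p,d=d,**vision.get_calibration(n))
    c=vision.get_calibration(n); print(n,c, d.min(),d.max())
E
```

```text
pics
{'clock': 0.0, 'joints': array([-1.22659439,  0.43519223,  0.02494582,  1.57408573, -0.01161366,
        1.13398687, -0.0750972 ]), 'dq': array([ 0.00066835, -0.00044289,  0.00028314, -0.00077468,  0.00067633,
        0.00112949, -0.00061028]), 'joint_efforts': array([ 6.31127568e-04, -6.67868257e+01,  9.85261425e-01, -3.14448130e+01,
       -6.04612101e-02,  4.31871903e-02,  1.92875245e-04]), 'position': array([0.26987999, 0.56320861, 0.24796812]), 'ee_rot': array([ 2.65766304e+00,  1.67353494e+00, -1.92771347e-03]), 'force': array([ 0.76628019, -0.15927198,  0.03078008]), 'ft_torque': array([-0.04238066,  0.03477005, -0.00793532]), 'width': 0.9999466872880207}
side {'K': array([[412.30211235,   0.        , 277.84414448],
       [  0.        , 412.30211235, 209.29544641],
       [  0.        ,   0.        ,   1.        ]]), 'D': array([0.01584173, 0.        , 0.        , 0.        , 0.        ]), 'R': array([[-0.98331943, -0.18135802, -0.01386245],
       [-0.13160594,  0.76202797, -0.63402937],
       [ 0.12554989, -0.62162902, -0.7731847 ]]), 't': array([0.5831443 , 0.2421937 , 0.84801299])} 0.0 2.377973
top {'K': array([[394.42909694,   0.        , 277.47000075],
       [  0.        , 394.42909694, 207.62292413],
       [  0.        ,   0.        ,   1.        ]]), 'D': array([-0.10172701,  0.        ,  0.        ,  0.        ,  0.        ]), 'R': array([[-0.0157326 , -0.99966969,  0.0203223 ],
       [-0.99958025,  0.01523019, -0.02464463],
       [ 0.02432698, -0.0207015 , -0.99948969]]), 't': array([-0.12308645,  0.59026605,  1.08005884])} 0.0 1.9051714
```

View pics/side0.png

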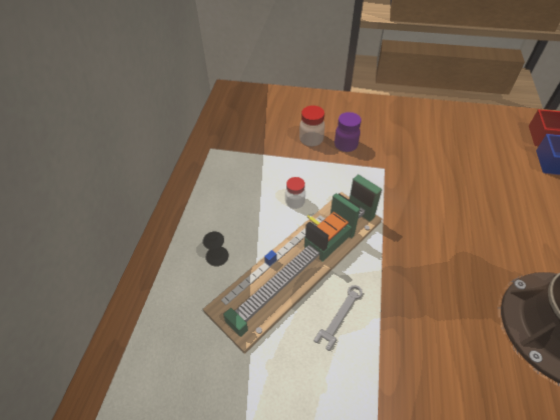

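View pics/top0.png

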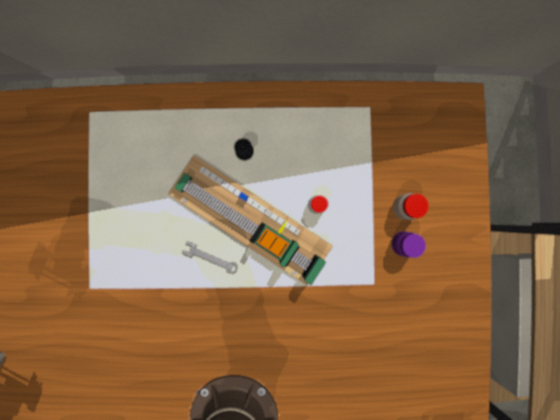

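Top view: the clamp runs from the fixed jaw (315,268) to the end block (184,184), with the paddle at (272,241), the pointer at (282,228) and the blue block at (243,197). The hub is at (243,149) and the wrench at (210,257).

Jar candidates are red-capped (318,204), red-capped (413,206) and purple (409,244). Purple is excluded, and the smaller of the other two is (318,204), beside the clamp. Next I'll measure and crop to confirm.

```bash
cat > h.py <<'E'
import cv2,numpy as np
def ray(c,uv,z):
    n=cv2.undistortPoints(np.array(uv,float).reshape(-1,1,2),c['K'],c['D'],).reshape(-1,2)
    d=np.c_[n,np.ones(len(n))]@c['R']; o=-c['R'].T@c['t']
    return o+d*((z-o[2])/d[:,2])[:,None]
def mask(p,lo,hi,roi=None):
    h=cv2.cvtColor(p,cv2.COLOR_RGB2HSV); m=cv2.inRange(h,np.array(lo),np.array(hi))
    if roi:
        q=np.zeros_like(m); x0,y0,x1,y1=roi; q[y0:y1,x0:x1]=m[y0:y1,x0:x1]; m=q
    return m
def cen(m):
    n,l,s,c=cv2.connectedComponentsWithStats(m); i=np.argsort(-s[1:,4])[:4]+1
    return [(c[k].round(2).tolist(),s[k].tolist()) for k in i]
E
python3 - <<'E'
from h import *
rois={'top':(160,140,340,290),'side':(200,170,390,345)}
for n in ['top','side']:
    c=np.load(f'{n}0.npz'); p=c['p']
    for nm,lo,hi,z in [('orange',(5,150,120),(19,255,255),.08),('blue',(108,120,60),(125,255,255),.046),('yellow',(24,150,120),(35,255,255),.057),('green',(55,60,20),(90,255,255),.121),('red',(0,150,90),(4,255,255),.07)]:
        m=mask(p,lo,hi,rois[n])
        for ce,s in cen(m)[:3]:
            if s[4]>4: print(n,nm,ce,s,ray(c,[ce],z).round(4)[0])
    x0,y0,x1,y1=rois[n]
    cv2.imwrite(f'pics/{n}crop.png',cv2.resize(p[y0:y1,x0:x1,::-1],None,fx=4 if n=='top' else 3.3,fy=4 if n=='top' else 3.3,interpolation=cv2.INTER_CUBIC))
E
```

```text
top orange [272.64, 242.42] [257, 229, 32, 28, 498] [ 0.4971 -0.1169  0.08  ]
top orange [255.6, 288.69] [204, 288, 89, 2, 129] [ 0.3787 -0.0711  0.08  ]
top orange [321.33, 288.01] [303, 287, 37, 3, 109] [ 0.3769 -0.2409  0.08  ]
top blue [242.92, 196.33] [239, 193, 9, 8, 39] [ 0.6189 -0.0399  0.046 ]
top yellow [281.11, 228.66] [278, 223, 7, 11, 38] [ 0.5315 -0.1399  0.057 ]
top green [314.22, 270.04] [305, 256, 20, 28, 249] [ 0.4295 -0.2185  0.121 ]
top green [288.22, 252.32] [279, 235, 19, 31, 225] [ 0.4746 -0.1547  0.121 ]
top green [182.22, 182.11] [175, 174, 16, 17, 121] [0.6525 0.1056 0.121 ]
top red [318.68, 203.7] [311, 196, 17, 17, 211] [ 0.5954 -0.2388  0.07  ]
side orange [331.88, 224.93] [318, 213, 30, 26, 354] [ 0.4912 -0.1205  0.08  ]
side blue [270.11, 255.19] [265, 251, 11, 9, 53] [ 0.6171 -0.0394  0.046 ]
side yellow [314.31, 220.69] [311, 218, 8, 6, 13] [ 0.5324 -0.1436  0.057 ]
side green [235.85, 319.31] [225, 310, 21, 20, 190] [0.6398 0.1522 0.121 ]
side green [366.74, 183.68] [355, 176, 25, 17, 137] [ 0.425  -0.2207  0.121 ]
side green [346.43, 202.52] [334, 194, 25, 18, 122] [ 0.4663 -0.1562  0.121 ]
side red [295.28, 183.62] [288, 178, 16, 12, 162] [ 0.5926 -0.2404  0.07  ]
```

View pics/topcrop.png

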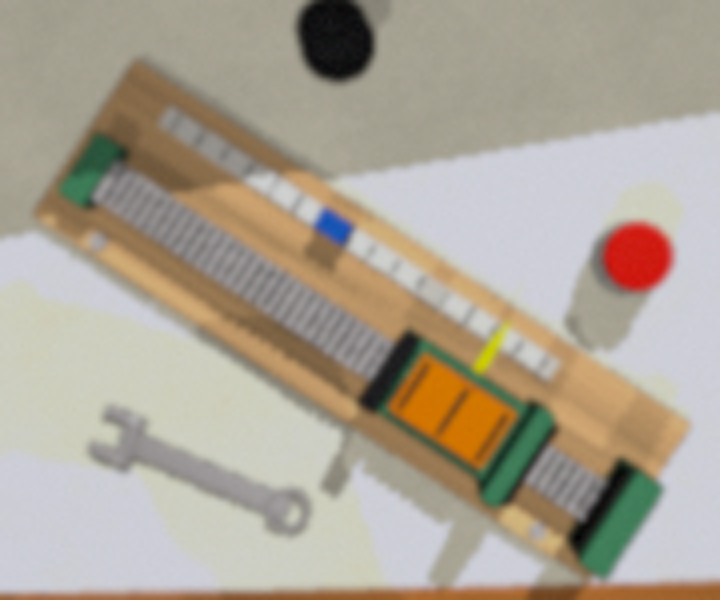

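View pics/sidecrop.png

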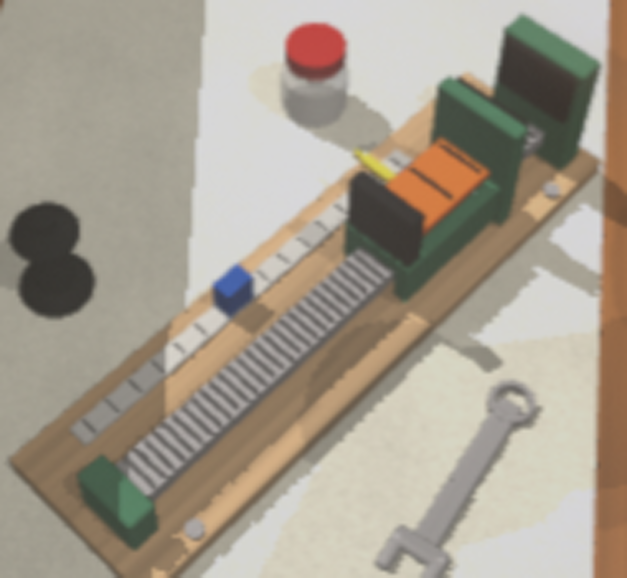

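```bash
python3 - <<'E'
from h import *
c=np.load('top0.npz'); s=np.load('side0.npz')
end=ray(c,[[182.2,182.1]],.052)[0]; fix=ray(c,[[314.2,270]],.121)[0]
print('end',end,'fix',fix)
d=end-fix; print('ang1',np.degrees(np.arctan2(d[1],d[0])),np.linalg.norm(d[:2]))
m=mask(c['p'],(5,150,120),(19,255,255),(250,225,295,262))
ct=max(cv2.findContours(m,0,2)[0],key=cv2.contourArea)
b=cv2.boxPoints(cv2.minAreaRect(ct)); B=ray(c,b,.08); print('paddle',B.round(4),B.mean(0))
for i in range(4):
    e=B[(i+1)%4]-B[i]; print(np.linalg.norm(e),np.degrees(np.arctan2(e[1],e[0])))
# board long edges: strip line by hough on white strip ends
st=ray(c,[[160+165/4,140+117/4],[160+550/4,140+367/4]],.017); e=st[0]-st[1]; print('strip',np.degrees(np.arctan2(e[1],e[0])))
be=ray(c,[[160+138/4,140+60/4],[160+688/4,140+424/4],[160+38/4,140+215/4],[160+585/4,140+578/4]],.016)
print(be); 
for i,j in((0,1),(2,3)):
    e=be[i]-be[j]; print('board',np.degrees(np.arctan2(e[1],e[0])),np.linalg.norm(e))
bc=be.mean(0); print('board centre',bc)
a=np.arctan2(*(be[0]-be[1]+be[2]-be[3])[1::-1]); u=np.array([np.cos(a),np.sin(a)]);v=np.array([-u[1],u[0]])
for n,P in dict(end=end,fix=fix,pad=B.mean(0),blue_t=ray(c,[[242.92,196.33]],.046)[0],blue_s=ray(s,[[270.11,255.19]],.046)[0],yel_t=ray(c,[[281.11,228.66]],.057)[0],yel_s=ray(s,[[314.31,220.69]],.057)[0]).items(): print(n,((P-bc)[:2]@u*1000).round(1),((P-bc)[:2]@v*1000).round(1))
E
```

```text
end [0.6589403  0.12086526 0.052     ] fix [ 0.42955534 -0.21848113  0.121     ]
ang1 55.942834888950756 0.4096015535277018
paddle [[ 0.4986 -0.074   0.08  ]
 [ 0.5362 -0.099   0.08  ]
 [ 0.4955 -0.1601  0.08  ]
 [ 0.4579 -0.1351  0.08  ]] [ 0.49702883 -0.11707291  0.08      ]
0.04512440318126943 -33.62724830422937
0.07339029314370385 -123.65745046161831
0.04516182644759792 146.30987216216465
0.07334075935293725 56.31331431242327
strip 56.132810054238924
[[ 0.73663808  0.09433279  0.016     ]
 [ 0.48026168 -0.28037362  0.016     ]
 [ 0.63078403  0.16425081  0.016     ]
 [ 0.37591332 -0.20771705  0.016     ]]
board 55.6198297782676 0.45401955067859845
board 55.58123287821088 0.45090926107874557
board centre [ 0.55589928 -0.05737677  0.016     ]
end 205.3 15.7
fix -204.3 13.2
pad -82.5 14.8
blue_t 50.0 -42.1
blue_s 49.4 -40.4
yel_t -81.9 -26.5
yel_s -84.5 -29.3
```

Crop confirms the small jar; it, the hub and the wrench are clear of the path. Bar direction is about 56.1°, the paddle centre is at (0.497, -0.117), and the travel needed is about 132 mm. I'll shut the fingers, turn the tool's x along the bar and go over.

apply_moves([
  [0,0,0,0,0,0.073],
  [0,0,0,0,0,0.072],
  [-2.5,3.3,0,0,0,0],
  [-2.5,3.3,0,0,0,0],
  [-2.5,3.3,0,0,0,0],
], claw=1, newtons=10)

```text
clock: 0.6
position: [0.3105, 0.4446, 0.2482]
ee_rot: [2.772, 1.478, -0.001]
force: [1.8, -0.1, -0.1]
width: 0.615
```

apply_moves([
  [-2.5,3.3,0,0,0,0],
  [-2.5,3.3,0,0,0,0],
  [-2.5,3.3,0,0,0,0],
  [-2.5,3.3,0,0,0,0],
  [-2.5,3.3,0,0,0,0],
])

```text
clock: 1.1
position: [0.3777, 0.2486, 0.2486]
ee_rot: [-2.773, -1.477, 0.0]
force: [1.7, -0.3, 0.7]
width: 0.175
```

apply_moves([
  [-2.5,3.3,0,0,0,0],
  [-2.5,3.3,0,0,0,0],
  [-2.5,3.3,0,0,0,0],
  [0,0,0,0,0,0],
  [0,0,0,0,0,0],
])

```text
clock: 1.6
position: [0.4179, 0.1322, 0.2486]
ee_rot: [-2.774, -1.473, 0.0]
force: [0.0, 0.5, 0.9]
width: 0.002
```

apply_moves([
  [-2.5,3.4,0,0,0,0],
  [-2.5,3.4,0,0,0,0],
  [-2.5,3.4,0,0,0,0],
  [-2.5,3.4,0,0,0,0],
  [-2.5,3.4,0,0,0,0],
])

```text
clock: 2.1
position: [0.4898, -0.0653, 0.2486]
ee_rot: [-2.77, -1.481, -0.0]
force: [-0.4, -0.1, 0.1]
width: 0.007
```

apply_moves([
  [-2.7,3.5,0,0,0,0],
  [0,0,2,0,0,0],
  [0,0,2,0,0,0],
  [0,0,2,0,0,0],
  [0,0,0,0,0,0],
])

```text
clock: 2.6
position: [0.502, -0.1056, 0.1863]
ee_rot: [-2.768, -1.479, 0.006]
force: [-0.3, 0.1, -0.8]
width: 0.005
```

```bash
python3 - <<'E'
from cell import arm, vision
import cv2,numpy as np
o=arm.observe(); print(o['position'],o['force'],o['width'])
for n in ["side"]:
    p,d=vision.get_image(n); cv2.imwrite(f"pics/{n}1.png",cv2.resize(p[150:350,190:400,::-1],None,fx=3,fy=3,interpolation=2))
E
```

```text
[ 0.50197257 -0.10555098  0.18627066] [-0.28839756  0.06696686 -0.76953909] 0.005274447950754267
```

View pics/side1.png

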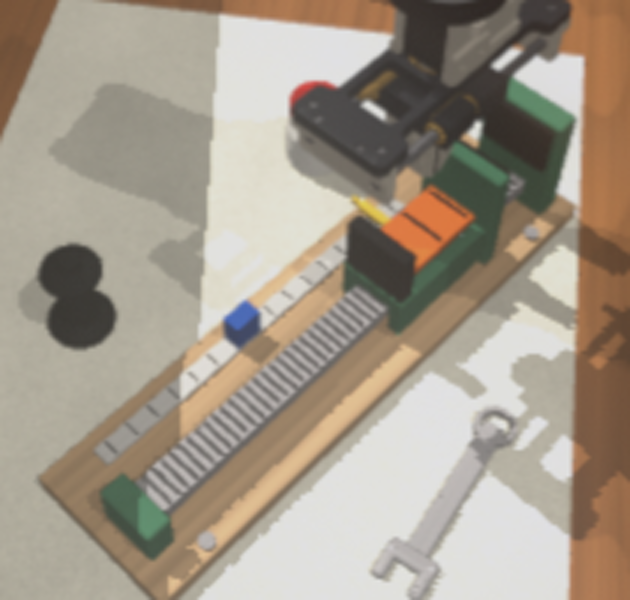

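The side view shows the closed gripper over the paddle. Paddle (430,225), thumb stop (380,260) and pointer (370,210) are all unmoved, and nothing else is touched. I'll go down to just above the paddle.

apply_moves([
  [-0.4,0,2,0,0,0],
  [0,0,2,0,0,0],
  [0,0,2,0,0,0],
  [0,0,1,0,0,0],
  [0,0,0,0,0,0],
])

```text
clock: 3.15
position: [0.5009, -0.1102, 0.1184]
ee_rot: [-2.771, -1.478, 0.001]
force: [0.2, 0.0, 1.1]
width: 0.003
```

```bash
python3 - <<'E'
from cell import arm, vision
import cv2,numpy as np
o=arm.observe(); print(o['position'],o['force'],o['width'])
for n in ["side"]:
    p,d=vision.get_image(n); cv2.imwrite(f"pics/{n}2.png",cv2.resize(p[150:290,250:400,::-1],None,fx=4,fy=4,interpolation=2))
E
```

```text
[ 0.50093275 -0.11022175  0.1184281 ] [0.20099318 0.00227974 1.08504979] 0.002761736175440235
```

View pics/side2.png

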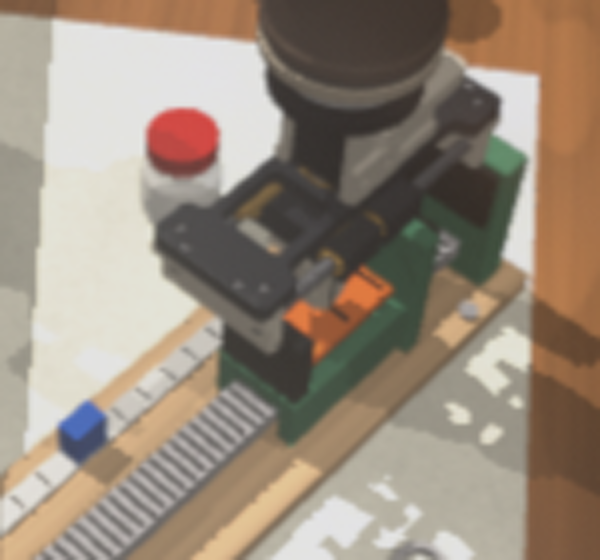

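The fingers are over the back half of the paddle at (335,305) and clear of the thumb stop. Pressing down now.

apply_moves([
  [0,0,0.8,0,0,0],
  [0,0,0.6,0,0,0],
  [0,0,0.4,0,0,0],
  [0,0,0.3,0,0,0],
  [0,0,0,0,0,0],
])

```text
clock: 3.7
position: [0.5013, -0.1109, 0.0978]
ee_rot: [2.773, 1.477, 0.001]
force: [-0.7, 1.0, 5.8]
width: 0.007
```

apply_moves([
  [0,0,0.2,0,0,0],
  [0,0,0.2,0,0,0],
  [0,0,0,0,0,0],
  [0,0,0,0,0,0],
])

```text
clock: 4.1
position: [0.5013, -0.1108, 0.0941]
ee_rot: [2.773, 1.477, 0.001]
force: [-1.7, 0.7, 8.4]
width: 0.004
```

Pressed about 8 mm at 8.4 N. Pushing back.

apply_moves([
  [0.5,0,0,0,0,0],
  [1,0,0,0,0,0],
  [1.5,0,0,0,0,0],
  [1,0,0,0,0,0],
  [0,0,0,0,0,0],
])

```text
clock: 4.6
position: [0.5246, -0.0765, 0.0942]
ee_rot: [2.771, 1.479, 0.003]
force: [-0.5, 2.2, 7.7]
width: 0.007
```

```bash
cat > look.py <<'E'
import sys
from cell import arm, vision
from h import *
o=arm.observe(); print(o['position'],o['force'])
a=np.radians(56.1); u=np.array([np.cos(a),np.sin(a)])
for n,r in (('top',(160,140,340,290)),('side',(200,150,390,345))):
    p,d=vision.get_image(n); c=vision.get_calibration(n); x0,y0,x1,y1=r
    cv2.imwrite(f'pics/{n}{sys.argv[1]}.png',cv2.resize(p[y0:y1,x0:x1,::-1],None,fx=3,fy=3,interpolation=2))
    P={}
    for nm,lo,hi,z in [('blue',(108,120,60),(125,255,255),.046),('yellow',(24,150,120),(35,255,255),.057)]:
        q=[k for k in cen(mask(p,lo,hi,r)) if k[1][4]>3][:1]
        if q: P[nm]=ray(c,[q[0][0]],z)[0][:2]@u; print(n,nm,q[0],P[nm].round(4))
    if len(P)==2: print(n,'pointer-block mm',1000*(P['yellow']-P['blue']))
E
python3 look.py 3
```

```text
[ 0.52461961 -0.07649171  0.09422752] [-0.50337904  2.24982558  7.66093643]
top blue ([242.97, 196.41], [239, 193, 9, 8, 39]) 0.3119
top yellow ([270.5, 216.5], [270, 215, 2, 4, 6]) 0.2212
top pointer-block mm -90.65760122652425
side blue ([270.3, 255.1], [266, 251, 10, 9, 50]) 0.311
side yellow ([301.08, 229.46], [298, 228, 7, 4, 13]) 0.2178
side pointer-block mm -93.22075328541138
```

View pics/side3.png

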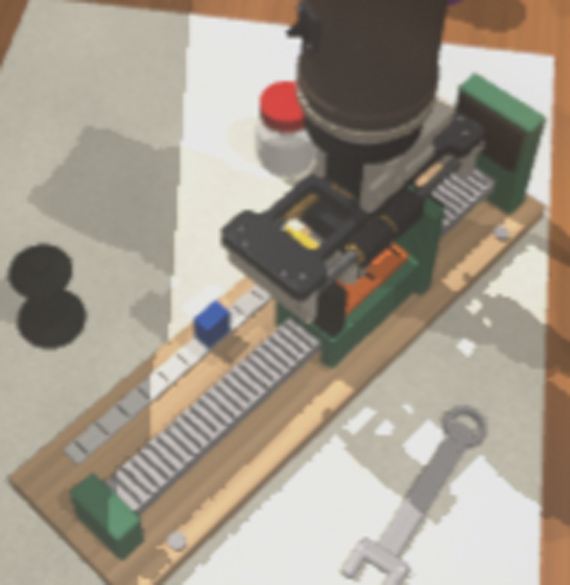

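The jaw moved with the fingers (TCP 41 mm, pointer 41 mm), and nothing else was disturbed. About 91 mm remain.

apply_moves([
  [1,0,0,0,0,0],
  [1.5,0,0,0,0,0],
  [2,0,0,0,0,0],
  [2,0,0,0,0,0],
  [0,0,0,0,0,0],
])

```text
clock: 5.2
position: [0.562, -0.0214, 0.0944]
ee_rot: [2.77, 1.48, 0.005]
force: [0.9, 2.3, 8.0]
width: 0.007
```

apply_moves([
  [1,0,0,0,0,0],
  [1,0,0,0,0,0],
  [0.5,0,0,0,0,0],
  [0,0,0,0,0,0],
  [0,0,0,0,0,0],
])

```text
clock: 5.7
position: [0.5748, -0.0026, 0.0945]
ee_rot: [2.772, 1.477, 0.004]
force: [0.9, 1.0, 7.8]
width: 0.009
```

```bash
python3 look.py 4
```

```text
[ 0.57480084 -0.00262972  0.09454541] [0.93433516 1.04888623 7.76070669]
top blue ([240.0, 194.64], [238, 193, 5, 4, 11]) 0.3211
top yellow ([240.52, 200.19], [238, 196, 6, 8, 27]) 0.3109
top pointer-block mm -10.194943963105496
side blue ([268.43, 256.6], [265, 254, 8, 6, 30]) 0.3166
```

View pics/top4.png

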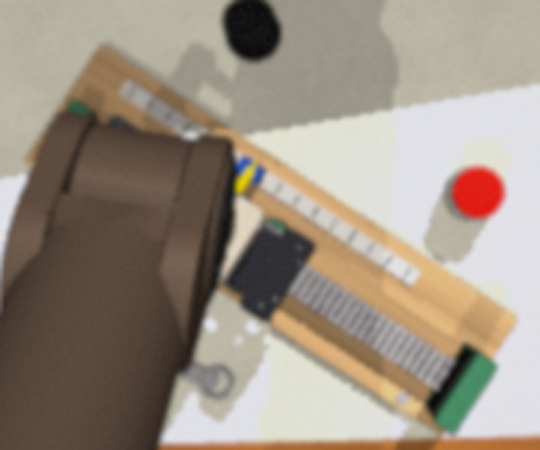

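View pics/side4.png

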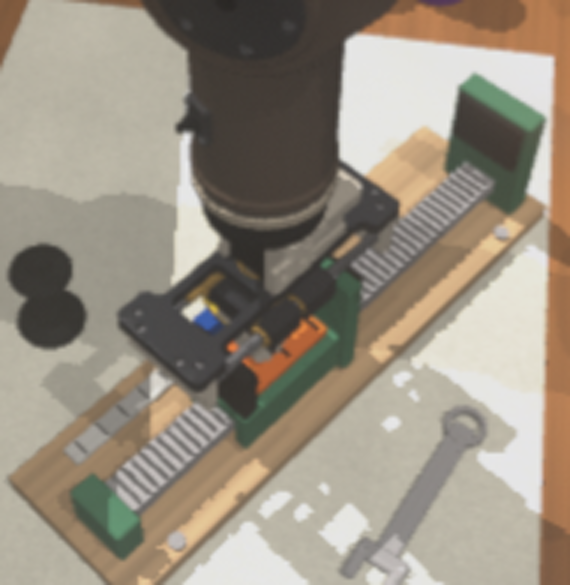

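The pointer at top crop (243,178) sits over the middle of the blue block: top view gives about -1 mm against the earlier block position. The wrench, hub and jar are undisturbed. Lifting straight up.

apply_moves([
  [0,0,-0.4,0,0,0],
  [0,0,-0.6,0,0,0],
  [0,0,-1,0,0,0],
  [0,0,-2,0,0,0],
  [0,0,-3,0,0,0],
])

```text
clock: 6.3
position: [0.5722, -0.0032, 0.1635]
ee_rot: [-2.772, -1.476, 0.005]
force: [0.5, -0.3, 0.1]
width: 0.006
```

apply_moves([
  [0,0,-4,0,0,0],
  [0,0,-4,0,0,0],
  [3,-3,0,0,0,0],
  [3,-3,0,0,0,0],
  [3,-3,0,0,0,0],
])

```text
clock: 6.8
position: [0.5485, 0.1228, 0.2446]
ee_rot: [-2.774, -1.475, -0.001]
force: [0.7, 0.3, -0.3]
width: 0.006
```

apply_moves([
  [3,-3,0,0,0,0],
  [3,-3,0,0,0,0],
  [3,-3,0,0,0,0],
  [3,-3,0,0,0,0],
  [3,-3,0,0,0,0],
])

```text
clock: 7.3
position: [0.5075, 0.3313, 0.2442]
ee_rot: [2.773, 1.476, -0.0]
force: [0.6, -0.3, 0.1]
width: 0.006
```

apply_moves([
  [3,-3,0,0,0,0],
  [3,-3,0,0,0,0],
  [0,0,0,0,0,0],
  [0,0,0,0,0,0],
])

```text
clock: 7.7
position: [0.4911, 0.4141, 0.2435]
ee_rot: [2.77, 1.48, -0.001]
force: [0.6, -0.9, -0.2]
width: 0.005
```

```bash
python3 look.py 5
```

```text
[0.4911066  0.41410293 0.24352819] [ 0.59420365 -0.85783069 -0.20092453]
top blue ([245.45, 197.82], [244, 196, 4, 5, 11]) 0.3043
top yellow ([239.55, 201.18], [236, 196, 8, 10, 40]) 0.3116
top pointer-block mm 7.333203614038942
side blue ([268.24, 256.76], [265, 254, 7, 6, 25]) 0.3172
side yellow ([274.3, 255.45], [270, 252, 9, 8, 20]) 0.3104
side pointer-block mm -6.80415575231258
```

View pics/top5.png

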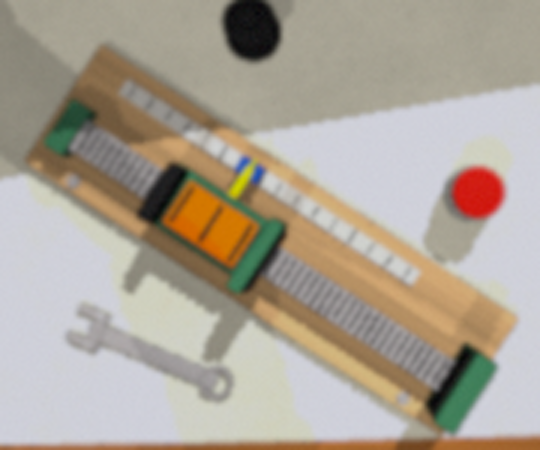

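View pics/side5.png

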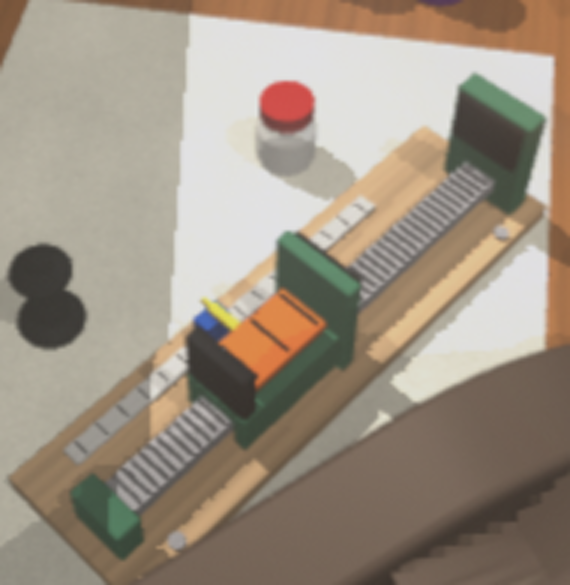

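The pointer sits across the middle of the block at top crop (243,178) and side crop (218,315). Unoccluded block position: 311.7 mm (top) and 311.0 mm (side). Pointer: 311.6 mm and 310.4 mm, so it is within 1 mm. The paddle is up, and hub, jar and wrench are unmoved.

```bash
python3 -c "
from cell import order; print(order.sign_off())"
```

```text
the job is handed in; nothing more can be done
None
```

The clamp is open and locked at the setting block, and the job is handed in; sign-off gave no verdict. With the fingers shut, I pressed the release about 8 mm (8 N). Holding it down, I pushed the jaw back about 131 mm, then lifted straight off so it could lock and moved clear, about 8 s in all.

**Pointer:** In the last pictures it was within 1 mm of the block's middle along the bar, in both the top and side views. I compared against the block position measured before the pointer covered part of it. The raw last-frame figures of +7 mm (top) and -7 mm (side) disagree only because the pointer hid half the block.

**Release:** The paddle looked fully up by eye; I did not measure its height.

**Hub, jar and wrench:** They looked unmoved by eye. The wrist force was near zero after lifting off.

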